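# Check reclaimed pole clamps and put them away

### The job

These hinged pole clamps came off old signs and some hinges have seized. Fold the lid of the grey stock case right back past upright, then squeeze each clamp to try its hinge: the ones that swing go into the case fully shut, the seized ones go as they are into the shallow repair tray; finally fold the lid of the case fully shut. Leave the tape measure and the square where they are.

Things in the scene. Friction and masses are not known exactly. Their poses are not given: they have to be found in the camera images.
- clamp_a_bore (a point): hinged steel pole clamp: two half-round bands on an upright pin, on edge on the table, 40 mm tall, 77 long, 51 wide when shut, 0.3 kg; absent in some starts. Point: bore centre of its fixed half, 20 mm above its underside; x from hinge to ears, y to the swinging half, z up. Pin at x = -30 mm, ear ends at x = 42. Bands: outside radius 25.5 mm, fixed half on the -y side
- clamp_a_jaw (a joint): angle of this clamp's swinging half, rad: 0 shut, 0.42 to 0.6 as found, 0.9 stop. Squeeze across the middle plane (through the pin, turned from x to y by half this angle), 27 mm from the pin: 62 to 67 mm over the bands as found. A free hinge swings under 5 N and stays where it is left; a seized one does not give under 60 N. They look alike
- clamp_b_bore (a point): hinged steel pole clamp: two half-round bands on an upright pin, on edge on the table, 40 mm tall, 77 long, 51 wide when shut, 0.3 kg; absent in some starts. Point: bore centre of its fixed half, 20 mm above its underside; x from hinge to ears, y to the swinging half, z up. Pin at x = -30 mm, ear ends at x = 42. Bands: outside radius 25.5 mm, fixed half on the -y side
- clamp_b_jaw (a joint): angle of this clamp's swinging half, rad: 0 shut, 0.42 to 0.6 as found, 0.9 stop. Squeeze across the middle plane (through the pin, turned from x to y by half this angle), 27 mm from the pin: 62 to 67 mm over the bands as found. A free hinge swings under 5 N and stays where it is left; a seized one does not give under 60 N. They look alike
- clamp_c_bore (a point): hinged steel pole clamp: two half-round bands on an upright pin, on edge on the table, 40 mm tall, 77 long, 51 wide when shut, 0.3 kg; absent in some starts. Point: bore centre of its fixed half, 20 mm above its underside; x from hinge to ears, y to the swinging half, z up. Pin at x = -30 mm, ear ends at x = 42. Bands: outside radius 25.5 mm, fixed half on the -y side
- clamp_c_jaw (a joint): angle of this clamp's swinging half, rad: 0 shut, 0.42 to 0.6 as found, 0.9 stop. Squeeze across the middle plane (through the pin, turned from x to y by half this angle), 27 mm from the pin: 62 to 67 mm over the bands as found. A free hinge swings under 5 N and stays where it is left; a seized one does not give under 60 N. They look alike
- clamp_d_bore (a point): hinged steel pole clamp: two half-round bands on an upright pin, on edge on the table, 40 mm tall, 77 long, 51 wide when shut, 0.3 kg; absent in some starts. Point: bore centre of its fixed half, 20 mm above its underside; x from hinge to ears, y to the swinging half, z up. Pin at x = -30 mm, ear ends at x = 42. Bands: outside radius 25.5 mm, fixed half on the -y side
- clamp_d_jaw (a joint): angle of this clamp's swinging half, rad: 0 shut, 0.42 to 0.6 as found, 0.9 stop. Squeeze across the middle plane (through the pin, turned from x to y by half this angle), 27 mm from the pin: 62 to 67 mm over the bands as found. A free hinge swings under 5 N and stays where it is left; a seized one does not give under 60 N. They look alike
- clamp_e_bore (a point): hinged steel pole clamp: two half-round bands on an upright pin, on edge on the table, 40 mm tall, 77 long, 51 wide when shut, 0.3 kg; absent in some starts. Point: bore centre of its fixed half, 20 mm above its underside; x from hinge to ears, y to the swinging half, z up. Pin at x = -30 mm, ear ends at x = 42. Bands: outside radius 25.5 mm, fixed half on the -y side
- clamp_e_jaw (a joint): angle of this clamp's swinging half, rad: 0 shut, 0.42 to 0.6 as found, 0.9 stop. Squeeze across the middle plane (through the pin, turned from x to y by half this angle), 27 mm from the pin: 62 to 67 mm over the bands as found. A free hinge swings under 5 N and stays where it is left; a seized one does not give under 60 N. They look alike
- case_in (a point): stock case: grey sheet-steel box fixed to the table, outside 111 x 266 x 52 mm, walls 3 mm; the point is the centre of its inner floor, 3 mm above the table. Inside 105 mm along x by 260 mm along y; z up. x points to its back, where the lid is hinged. Three shut clamps fit side by side, each with its length along x, 80 mm apart along y
- case_hinge (a point): middle of the lid's hinge line, 58.5 mm along the case's +x from the centre and 54 mm above the table; the line runs along its y. The lid is a flat plate 117 mm deep and 272 mm wide, hung from this line; stood up past upright it is about 0.2 m tall at its handle
- case_lid (a joint): lid angle, rad: 0 shut, grows as the lid folds up and back, 1.57 upright, 1.95 the stop. The hinge is stiff: the lid stays at any angle, and takes 3 to 6 N at the handle to move
- lid_handle (a point): middle of the round bar of the lid's pull bow: 9 mm thick, 84 mm long, parallel to the hinge, 153 mm from the hinge line, standing out 36 mm beyond the lid's front edge in the plane of the lid (4 mm above its underside), so it can be pinched from above with the lid shut or upright; moves with the lid
- tray_in (a point): repair tray: shallow open aluminium pan fixed to the table, outside 196 (x) x 136 (y) x 20 mm, walls 3 mm; the point is the centre of its inner floor, 3 mm above the table; z up. Two part-open clamps fit side by side, 94 mm apart along x, each with its length along x
- tape_measure: tape measure standing behind the clamps, 73 x 43 x 62 mm, origin at the centre of the underside; not part of the job
- try_square: engineer's square lying between the robot and the stock case, 107 x 80 x 18 mm, origin at the centre of the underside; not part of the job

How it is judged:
By the outcome, as a careful person would: the job done as asked, in the order asked, and still so for the second after the job is handed in, with the robot touching nothing.
Of clamp_a, clamp_b, clamp_c, clamp_d, clamp_e only 4 to 5 are there at a start; the rules pass over those that are not, and their reading is None.
At some moment in a run one of clamp_a, clamp_b, clamp_c, clamp_d, clamp_e may be knocked a few centimetres aside while the robot is not near it.
It also fails if it takes over 200 s, if anything falls off the work surface, if the arm or the gripper's body presses on something with over 40 N, if the wrist force passes 120 N, or if a joint passes its speed limit or range.

### The arm

A 6-joint arm with a two-finger parallel gripper is mounted at the origin on the work surface; the furniture and walls round the work are solid. World frame = base frame: x ahead of the robot, y to its left, z up, the work surface at z = 0. Lengths are in m, angles in degrees, forces in N, time in s.
With the tool pointing down it reaches from about 0.4 to 0.825 m from the base axis. Payload 7 kg.
Tool frame: the origin (TCP) lies midway between the tips of the shut fingers; the grasp point (between the pads) lies 19 mm behind it; z points along the fingers, y is the direction in which the jaws open and shut (so a half turn about z gives the same grasp; the last joint's range is limited). The gripper opens to 88 mm and grips with 3 to 60 N. Pads are 19 mm wide; open, the fingers measure 130 mm over their backs; the gripper's body (78 mm by 193 mm) begins 47 mm behind the grasp point.
Start: joints at [-56.66, 20.546, 0.682, 0, -70.136, -16.507], TCP at [0.195, -0.646, 0.227] pointing down, gripper open.
Joint ranges: [-176.03, 176.03], [-82.01, 121.73], [-58.28, 71.71], [-173.87, 95.51], [-174.79, -0.11], [-173.66, 173.66]. Speed limits (degrees/s): [136.94, 136.94, 172.46, 180, 180, 180].

### API

Orientations are given as a 3x3 rotation matrix whose columns are the frame's x, y, z axes.
In Python, from rig import robot gives the robot as it stands. Calls block until the motion is done:
- robot.goto(position, orientation): joint-space move of the TCP to a pose.
- robot.servo_line(position, ori=None, speed=0.15): straight line of the TCP; ori=None keeps the orientation; speed is the mean speed in m/s.
- robot.movej(angles): joint-space move.
- robot.move_gripper(opening): opening from 0.0 (shut) to 1.0 (fully open); the grip force is fixed at half the most; returns when the fingers have stopped.
- robot.dwell(seconds).
- robot.ik(position, orientation): joint angles nearest the present ones, or None.
- robot.grab_frame(name): name is "side" or "top"; returns (picture, depth): 384x512x3 uint8, red, green, blue; 384x512 float32, m along the optical axis (not along the pixel's ray), 0 where there is no reading.
- robot.camera_info(name): a dict with "vfov" (degrees; the focal length in pixels is half the picture's height over the tangent of half this angle, whatever the lens; pixels are square), "cx", "cy" (the principal point, pixels), "k1" (the pictures are not rectified: a ray, as slopes to the right and down, at radius r is drawn at 1 + k1 r^2 times it, then the intrinsics apply), "view" (4x4, takes a point from world to camera coordinates). Camera axes: x right, y down, z forward; pixel columns grow to the right and rows downward; lengths in m; the calibration is good to about 2 mm. A picture is of the moment at which its call begins. camera_info takes no time and is no camera call.
A pose or a line that the arm cannot do raises robot.Unreachable and nothing moves.
- robot.job_done(): hands the job in, once; it reports no verdict.
Readings, each from a call of its own:
- robot.read_t(): time.
- robot.read_qpos(): joint angles.
- robot.read_qvel(): joint speeds.
- robot.read_effort(): joint torques, N m.
- robot.read_position(): TCP position.
- robot.read_tcp_rot(): TCP orientation.
- robot.read_force(): force on the tool from outside, world axes, zero at the start.
- robot.read_ft_torque(): the same for the moment, N m.
- robot.read_grip_width(): opening from 0.0 (shut) to 1.0 (fully open).
Only numpy, scipy, OpenCV 4.12 (cv2) and the standard library are available. Lean on these libraries where they do the work, as an engineer would, in place of code of your own. Each camera call takes 0.05 s, during which the arm holds its last target.

## Working session

There is one attempt and no reset: what is moved stays moved. The work goes in short steps, each a Python script; the robot and the scene stay as the last script left them, time stands still between calls to the robot, and variables do not carry over. Pictures are saved under pics/ and viewed, and the job is handed in when it is done.

```bash
ls; mkdir -p pics; python3 - <<'E'
from rig import robot
import cv2, numpy as np
for n in ("top","side"):
    p,d=robot.grab_frame(n)
    cv2.imwrite(f"pics/{n}0.png",cv2.resize(p[:,:,::-1],(768,576),interpolation=cv2.INTER_CUBIC))
    i=robot.camera_info(n); print(n,i, (d>0).mean())
print(robot.read_t(),robot.read_position(),robot.read_force())
E
```

```text
pics
top {'vfov': 43.03568978074837, 'cx': 258.9317848406643, 'cy': 186.48259878712312, 'k1': -0.21022524458799122, 'view': array([[ 0.00558623, -0.99998016, -0.00290986, -0.0429587 ],
       [-0.99512342, -0.00527248, -0.09849663,  0.49062779],
       [ 0.09847934,  0.0034459 , -0.99513313,  1.40708056],
       [ 0.        ,  0.        ,  0.        ,  1.        ]])} 0.995849609375
side {'vfov': 55.92948742762455, 'cx': 258.97781948962216, 'cy': 193.5304329750408, 'k1': -0.1103012096175056, 'view': array([[-0.99924622,  0.03835363, -0.00599918,  0.49910237],
       [ 0.02405679,  0.49050742, -0.8711049 ,  0.04637971],
       [-0.03046739, -0.8705926 , -0.49106035,  1.10974125],
       [ 0.        ,  0.        ,  0.        ,  1.        ]])} 0.996002197265625
0.1 [ 0.19533167 -0.64565277  0.22571651] [-0.26237716  0.16577174 -0.18588131]
```

View pics/top0.png

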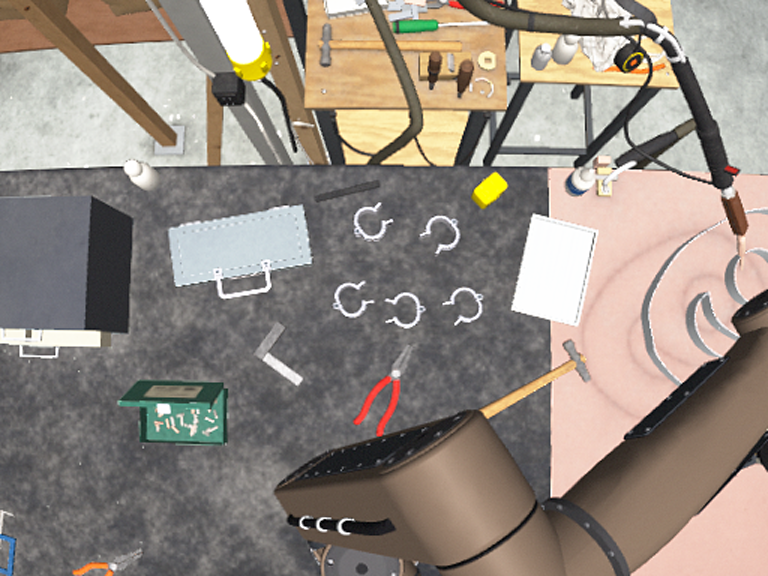

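View pics/side0.png

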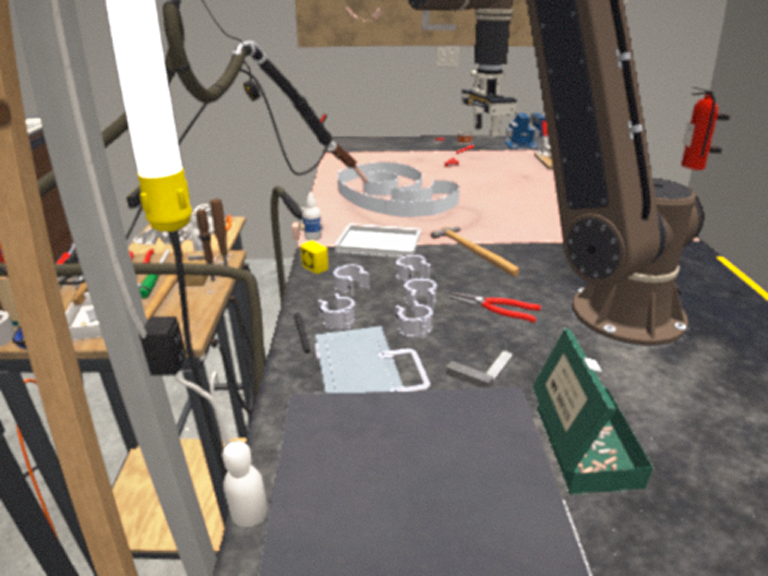

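```bash
cat > h.py <<'E'
import numpy as np, cv2
from rig import robot
def K(n):
    i=robot.camera_info(n); f=192/np.tan(np.radians(i['vfov']/2))
    return np.array([[f,0,i['cx']],[0,f,i['cy']],[0,0,1]]),np.array([i['k1'],0,0,0.]),i['view']
def cloud(n,d):
    k,D,V=K(n); v,u=np.mgrid[0:384,0:512]
    p=cv2.undistortPoints(np.stack([u,v],-1).reshape(-1,1,2).astype(float),k,D).reshape(384,512,2)
    P=np.dstack([p*d[...,None],d]); R=V[:3,:3];t=V[:3,3]
    W=(P-t)@R; W[d<=0]=np.nan; return W
def ray(n,uv,z):
    k,D,V=K(n); p=cv2.undistortPoints(np.array(uv,float).reshape(-1,1,2),k,D).reshape(-1,2)
    R=V[:3,:3];t=V[:3,3]; c=-R.T@t
    r=np.c_[p,np.ones(len(p))]@R
    return c+r*((z-c[2])/r[:,2])[:,None]
def proj(n,X):
    k,D,V=K(n); return cv2.projectPoints(np.array(X,float).reshape(-1,1,3),cv2.Rodrigues(V[:3,:3])[0],V[:3,3],k,D)[0].reshape(-1,2)
def save(name,p,crop=None,s=1.5):
    if crop: p=p[crop[1]:crop[3],crop[0]:crop[2]]
    cv2.imwrite("pics/"+name,cv2.resize(np.ascontiguousarray(p[:,:,::-1]),None,fx=s,fy=s,interpolation=cv2.INTER_CUBIC))
E
python3 - <<'E'
from h import *
p,d=robot.grab_frame("top"); W=cloud("top",d)
save("topcrop.png",p,(100,105,410,265),2.5)
np.savez("t0.npz",p=p,d=d)
Z=W[...,2]; roi=np.zeros(Z.shape,bool); roi[110:265,105:410]=1
print("table z median",np.nanmedian(Z[150:170,330:345]),np.nanmedian(Z[230:250,120:150]))
m=((Z>0.02)&roi).astype(np.uint8)
n,l,s,c=cv2.connectedComponentsWithStats(m)
for k in range(1,n):
    if s[k,4]>20:
        w=W[l==k]; print(s[k],np.round(np.median(w,0),3),"z95",np.round(np.percentile(w[:,2],[5,50,95]),3),"xy",np.round(w.min(0),3),np.round(w.max(0),3))
g=np.clip(Z/0.08,0,1)*255; save("z0.png",np.repeat(np.nan_to_num(g).astype(np.uint8)[...,None],3,2),(100,105,410,265),2.5)
E
```

```text
table z median -0.0007110436112807724 -0.0007988401660285097
[377 111  33  19 358] [ 0.685 -0.416  0.07 ] z95 [0.022 0.07  0.114] xy [ 0.666 -0.498  0.02 ] [ 0.714 -0.395  0.135]
[314 115  25  23 323] [ 0.666 -0.235  0.06 ] z95 [0.035 0.06  0.065] xy [ 0.638 -0.271  0.02 ] [ 0.7   -0.204  0.068]
[236 135  25  25 165] [ 0.602 -0.002  0.039] z95 [0.024 0.039 0.044] xy [ 0.57  -0.043  0.02 ] [0.642 0.028 0.047]
[ 113  136   96   64 3911] [0.55  0.247 0.058] z95 [0.052 0.058 0.064] xy [0.449 0.107 0.02 ] [0.636 0.393 0.071]
[279 144  27  26 159] [ 0.589 -0.146  0.038] z95 [0.025 0.038 0.043] xy [ 0.541 -0.176  0.021] [ 0.616 -0.099  0.045]
[377 149  20   6  29] [ 0.598 -0.425  0.023] z95 [0.02  0.023 0.027] xy [ 0.591 -0.453  0.02 ] [ 0.607 -0.395  0.03 ]
[222 187  27  24 148] [0.447 0.037 0.039] z95 [0.023 0.039 0.044] xy [ 0.42  -0.009  0.02 ] [0.488 0.067 0.047]
[295 192  27  25 151] [ 0.448 -0.195  0.038] z95 [0.024 0.038 0.044] xy [ 0.404 -0.222  0.021] [ 0.474 -0.146  0.049]
[256 195  27  23 142] [ 0.435 -0.076  0.038] z95 [0.027 0.038 0.043] xy [ 0.401 -0.108  0.023] [ 0.466 -0.032  0.045]
[341 203  14   7  22] [ 0.432 -0.299  0.023] z95 [0.02  0.023 0.028] xy [ 0.426 -0.322  0.02 ] [ 0.443 -0.283  0.029]
[356 209  29   9  43] [ 0.414 -0.368  0.023] z95 [0.021 0.023 0.028] xy [ 0.402 -0.412  0.02 ] [ 0.426 -0.327  0.028]
[347 226  46  39 250] [ 0.316 -0.393  0.022] z95 [0.02  0.022 0.027] xy [ 0.264 -0.436  0.02 ] [ 0.375 -0.299  0.032]
[105 253  46  12 489] [0.277 0.334 0.089] z95 [0.048 0.089 0.13 ] xy [0.26  0.276 0.022] [0.292 0.41  0.137]
```

View pics/topcrop.png

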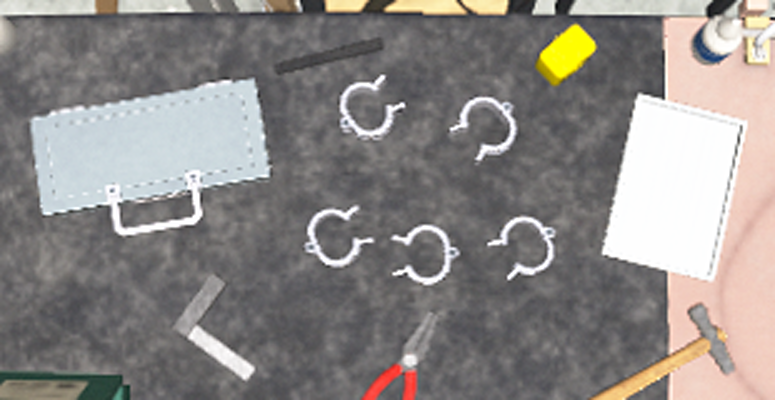

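View pics/z0.png

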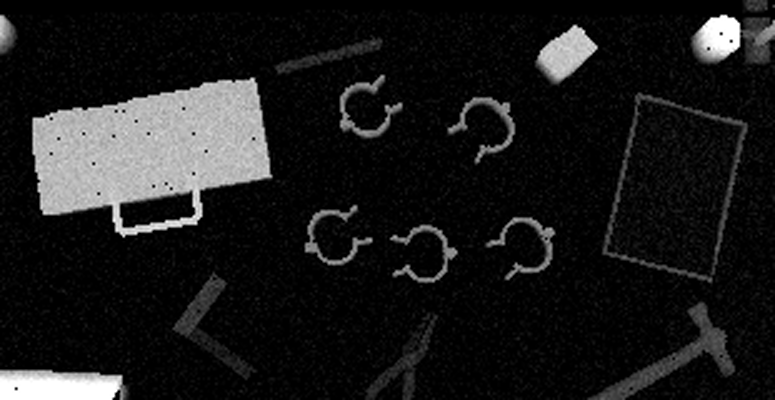

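```bash
cat >> h.py <<'E'
def clamps(p,d):
    """list of dict: pin, axis dir, ear mids, theta est"""
    W=cloud("top",d); Z=W[...,2]
    m=((Z>0.028)&(Z<0.052)&(p.max(2)>150)).astype(np.uint8)
    n,l,s,c=cv2.connectedComponentsWithStats(m); out=[]
    for k in range(1,n):
        if not(60<s[k,4]<320 and 15<s[k,2]<36 and 15<s[k,3]<36): continue
        v,u=np.nonzero(l==k); P=ray("top",np.c_[u,v],0.039)[:,:2]
        if not(0.3<P[:,0].mean()<0.8): continue
        c0=P.mean(0); r=np.linalg.norm(P-c0,axis=1)
        w,E=np.linalg.eigh(np.cov(P.T))
        # tips: two farthest separated clusters
        t1=P[r.argmax()]; far=np.linalg.norm(P-t1,axis=1)>0.018
        t2=P[far][r[far].argmax()]
        # refine tips
        ts=[]
        for t in (t1,t2):
            q=P[np.linalg.norm(P-t,axis=1)<0.009]; ts.append(q.mean(0))
        mid=(ts[0]+ts[1])/2; a=mid-c0; a/=np.linalg.norm(a)
        e=E[:,np.argmax(abs(E.T@a))]; e*=np.sign(e@a)
        ang=np.degrees(np.arctan2(a[1],a[0])); ang2=np.degrees(np.arctan2(e[1],e[0]))
        back=c0+a*((P-c0)@a).min()
        lump=P[(P-c0)@a<((P-c0)@a).min()+0.006].mean(0)
        L=np.ptp((P-c0)@a); wd=np.ptp((P-c0)@np.array([-a[1],a[0]]))
        out.append(dict(c=c0,a=a,ang=ang,ang2=ang2,back=back,lump=lump,L=L,wd=wd,gap=np.linalg.norm(ts[0]-ts[1]),n=len(P),uv=(u.mean(),v.mean())))
    return out
E
python3 - <<'E'
from h import *
f=np.load("t0.npz"); p,d=f['p'],f['d']
for c in clamps(p,d): print({k:np.round(v,3) for k,v in c.items()})
W=cloud("top",d); Z=W[...,2]
m=((Z>0.046)&(Z<0.075)).astype(np.uint8); n,l,s,_=cv2.connectedComponentsWithStats(m)
k=[k for k in range(1,n) if 3000<s[k,4]<6000][0]
M=(l==k).astype(np.uint8); O=cv2.morphologyEx(M,cv2.MORPH_OPEN,np.ones((9,9)))
v,u=np.nonzero(O); print("lid z",np.median(Z[O>0]))
def rect(O,z):
    cn=max(cv2.findContours(O,cv2.RETR_EXTERNAL,cv2.CHAIN_APPROX_NONE)[0],key=cv2.contourArea).reshape(-1,2)
    P=ray("top",cn,z)[:,:2]; return cv2.minAreaRect((P*1000).astype(np.float32))
print("lid",rect(O,0.058))
H=M&(1-cv2.dilate(O,np.ones((5,5)))); v,u=np.nonzero(H); P=ray("top",np.c_[u,v],0.058); print("handle",P.min(0),P.max(0),len(P),np.median(Z[H>0])); print(cv2.minAreaRect((P[:,:2]*1000).astype(np.float32)))
# tray by colour
t=((p.min(2)>200)).astype(np.uint8); t[:,:335]=0;t[:, 402:]=0;t[:135]=0;t[220:]=0
print("tray",rect(t,0.02))
# cabinet
c=Z[100:230,0:110]; w=W[100:230,0:110][c>0.1]; print("cab",np.nanpercentile(w,[1,50,99],axis=0))
E
```

```text
{'c': array([ 0.602, -0.001]), 'a': array([ 0.567, -0.824]), 'ang': np.float64(-55.474), 'ang2': np.float64(-91.521), 'back': array([0.583, 0.028]), 'lump': array([0.583, 0.025]), 'L': np.float64(0.075), 'wd': np.float64(0.066), 'gap': np.float64(0.039), 'n': np.int64(141), 'uv': array([245.702, 148.142])}
{'c': array([ 0.587, -0.145]), 'a': array([-0.677,  0.736]), 'ang': np.float64(132.596), 'ang2': np.float64(127.585), 'back': array([ 0.609, -0.17 ]), 'lump': array([ 0.608, -0.167]), 'L': np.float64(0.073), 'wd': np.float64(0.069), 'gap': np.float64(0.044), 'n': np.int64(131), 'uv': array([294.794, 153.702])}
{'c': array([0.452, 0.035]), 'a': array([ 0.406, -0.914]), 'ang': np.float64(-66.017), 'ang2': np.float64(-33.062), 'back': array([0.438, 0.068]), 'lump': array([0.438, 0.065]), 'L': np.float64(0.075), 'wd': np.float64(0.065), 'gap': np.float64(0.04), 'n': np.int64(132), 'uv': array([232.902, 199.068])}
{'c': array([ 0.444, -0.191]), 'a': array([-0.49 ,  0.872]), 'ang': np.float64(119.34), 'ang2': np.float64(134.596), 'back': array([ 0.461, -0.221]), 'lump': array([ 0.459, -0
[... 606 characters left out ...]
rray([ 0.294, -0.61 ]), 'L': np.float64(0.049), 'wd': np.float64(0.096), 'gap': np.float64(0.098), 'n': np.int64(68), 'uv': array([442.618, 243.412])}
lid z 0.05795994124090565
lid ((555.4552001953125, 251.7030029296875), (122.35370635986328, 273.98681640625), 9.876297950744629)
handle [0.44939317 0.18716571 0.058     ] [0.60507427 0.29048498 0.058     ] 178 0.06274497069584462
((528.125244140625, 239.9110870361328), (155.81271362304688, 103.12362670898438), 1.2236547470092773)
tray ((533.899169921875, -381.0873718261719), (151.86602783203125, 243.2287139892578), 75.1827163696289)
cab [[0.36585796 0.4610366  0.10467244]
 [0.50073889 0.54863886 0.22463529]
 [0.6933276  0.66738045 0.23105162]]
```

```bash
python3 - <<'E'
from h import *
f=np.load("t0.npz"); p,d=f['p'],f['d']
W=cloud("top",d); Z=W[...,2]
for c in clamps(p,d)[:5]:
    mid_t=None
    a=c['c']-c['lump']; print(np.round(c['c'],3),"tips",round(c['ang'],1),"lump->centroid",round(np.degrees(np.arctan2(a[1],a[0])),1), np.linalg.norm(a))
# tray
sat=p.max(2).astype(int)-p.min(2); t=((p.min(2)>185)&(sat<15)).astype(np.uint8)
t[:,:335]=0;t[:,402:]=0;t[:130]=0;t[225:]=0
t=cv2.morphologyEx(t,cv2.MORPH_OPEN,np.ones((3,3)))
def rect(O,z):
    cn=max(cv2.findContours(O,cv2.RETR_EXTERNAL,cv2.CHAIN_APPROX_NONE)[0],key=cv2.contourArea).reshape(-1,2)
    P=ray("top",cn,z)[:,:2]; return cv2.minAreaRect((P*1000).astype(np.float32))
print("tray z.02",rect(t,0.02), "z0",rect(t,0.0))
# lid by colour/depth: edges
m=((Z>0.046)&(Z<0.075)).astype(np.uint8); n,l,s,_=cv2.connectedComponentsWithStats(m)
k=[k for k in range(1,n) if 3000<s[k,4]<6000][0]; M=(l==k).astype(np.uint8)
R=cv2.minAreaRect
O=cv2.morphologyEx(M,cv2.MORPH_OPEN,np.ones((9,9)))
(cx,cy),(a,b),ang=rect(O,0.058); th=np.radians(9.88); ex=np.array([np.cos(th),np.sin(th)]); ey=np.array([-ex[1],ex[0]])
# fit yaw from front edge & back edge
v,u=np.nonzero(O); P=ray("top",np.c_[u,v],0.058)[:,:2]; cen=P.mean(0)
w,E=np.linalg.eigh(np.cov(P.T)); e=E[:,1]; e*=np.sign(e[1]); print("lid centroid",cen,"y-dir",e,"yaw",np.degrees(np.arctan2(-e[0],e[1])),"std->size",np.sqrt(12*w))
ey=e; ex=np.array([e[1],-e[0]])
hm=M.copy(); vv,uu=np.nonzero(hm); Q=ray("top",np.c_[uu,vv],0.058)[:,:2]; q=np.c_[(Q-cen)@ex,(Q-cen)@ey]
hsel=q[q[:,0]<-0.068]; print("handle px",len(hsel),np.round(hsel.min(0),4),np.round(hsel.max(0),4))
bar=q[q[:,0]<-0.085]; print("bar mean",bar.mean(0),len(bar), cen+bar.mean(0)@np.array([ex,ey]))
E
```

```text
[ 0.602 -0.001] tips -55.5 lump->centroid -53.1 0.03208162112256645
[ 0.587 -0.145] tips 132.6 lump->centroid 133.4 0.03068575529553773
[0.452 0.035] tips -66.0 lump->centroid -64.5 0.032937989869762374
[ 0.444 -0.191] tips 119.3 lump->centroid 118.2 0.031074617495785224
[ 0.433 -0.073] tips 93.5 lump->centroid 94.7 0.0322971819517182
tray z.02 ((514.5867919921875, -370.394287109375), (137.8023223876953, 199.6658477783203), 76.85710906982422) z0 ((516.8925170898438, -374.94720458984375), (139.7317352294922, 202.4614715576172), 76.85710906982422)
lid centroid [0.55407029 0.24911573] y-dir [-0.18296768  0.98311893] yaw 10.54266644525543 std->size [0.11521748 0.27302444]
handle px 150 [-0.0984 -0.0485] [-0.0692  0.0562]
bar mean [-0.09285772  0.00390049] 113 [0.46206644 0.23596042]
```

```bash
cat >> h.py <<'E'
CEN=np.array([0.55407,0.24912]); YAW=np.radians(10.4)
EX=np.array([np.cos(YAW),np.sin(YAW)]); EY=np.array([-EX[1],EX[0]])
TRAY=np.array([0.5146,-0.3704]); TYAW=np.radians(-13.14)
def down(yaw):  # tool y (jaw dir) at world yaw
    y=np.array([np.cos(yaw),np.sin(yaw),0]); z=np.array([0,0,-1.]); return np.c_[np.cross(y,z),y,z]
def bar(th,r=0.153,o=0.004):
    x=-r*np.cos(th)+o*np.sin(th); z=r*np.sin(th)+o*np.cos(th)
    xy=CEN+EX*(0.0585+x); return np.array([xy[0],xy[1],0.054+z])
def best(pos,yaw):
    q0=robot.read_qpos(); o=[]
    for y in (yaw,yaw+np.pi):
        q=robot.ik(pos,down(y))
        if q is not None: o.append((abs(np.array(q)[5]-0),y,np.round(q,1)))
    return sorted(o,key=lambda t:t[0])
E
python3 - <<'E'
from h import *
for th in (0,1.0,1.57,1.95):
    b=bar(th)-[0,0,.012]; print(np.round(b,3),best(b,YAW))
print(best(bar(0)+[0,0,.1],YAW))
for s in(-.078,0,.078):
    t=np.r_[CEN+EY*s,.03]; print("case",best(t,YAW+np.pi/2))
for s in(-.047,.047):
    t=np.r_[TRAY+s*np.array([np.cos(TYAW),np.sin(TYAW)]),.03]; print("tray",best(t,TYAW+np.pi/2))
E
```

```text
[0.461 0.232 0.046] [(np.float64(38.12485196421216), np.float64(3.323106895797203), array([ 48.5,  17. , -32.1,   0. , -40.9, -38.1])), (np.float64(141.87514803578787), np.float64(0.18151424220741028), array([ 48.5,  17. , -32.1,   0. , -40.9, 141.9]))]
[0.534 0.245 0.173] [(np.float64(33.35451196819459), np.float64(3.323106895797203), array([ 43.8,  14.7, -15. ,   0. , -60.3, -33.4])), (np.float64(146.6454880318054), np.float64(0.18151424220741028), array([ 43.8,  14.7, -15. ,   0. , -60.3, 146.6]))]
[0.615 0.26  0.195] [(np.float64(29.212616638237943), np.float64(3.323106895797203), array([ 39.6,  21. ,  -2.8,   0. , -66.2, -29.2])), (np.float64(150.7873833617621), np.float64(0.18151424220741028), array([ 39.6,  21. ,  -2.8,   0. , -66.2, 150.8]))]
[0.671 0.271 0.183] [(np.float64(26.93571794377659), np.float64(3.323106895797203), array([ 37.3,  26.5,   4.2,   0. , -67.6, -26.9])), (np.float64(153.0642820562234), np.float64(0.18151424220741028), array([ 37.3,  26.5,   4.2,   0. , -67.6, 153.1]))]
[(np.float64(38.12485196421216), np.float64(3.323106895797203), array([ 48.5,   8.9, -
[... 646 characters left out ...]
t64(51.58757642779105), np.float64(4.8939032225921), array([ 48.8,  26.9, -18. ,   0. , -45.1,  51.6])), (np.float64(128.41242357220892), np.float64(1.7523105690023069), array([  48.8,   26.9,  -18. ,    0. ,  -45.1, -128.4]))]
tray [(np.float64(84.58212092662531), np.float64(1.3414600630828417), array([-18.6,  24. , -23.3,   0. , -42.7, -84.6])), (np.float64(95.41787907337469), np.float64(4.483052716672635), array([-18.6,  24. , -23.3,   0. , -42.7,  95.4]))]
tray [(np.float64(85.36296091782718), np.float64(1.3414600630828417), array([-17.8,  30.4, -11.4,   0. , -48.1, -85.4])), (np.float64(94.6370390821728), np.float64(4.483052716672635), array([-17.8,  30.4, -11.4,   0. , -48.1,  94.6]))]
```

```bash
python3 - <<'E'
from h import *
b=bar(0); R=down(YAW+np.pi)
robot.goto(b+[0,0,.12],R)
robot.move_gripper(0.227); print(robot.read_grip_width(),robot.read_t(),robot.read_position(),b,robot.read_force())
for n in("side","top"):
    p,d=robot.grab_frame(n); save(n+"1.png",p)
E
```

```text
0.22401195599121587 4.5583 [0.46112979 0.23207362 0.17801138] [0.4611225  0.23206094 0.058     ] [-0.10816016 -0.11476226  0.10739489]
```

View pics/side1.png

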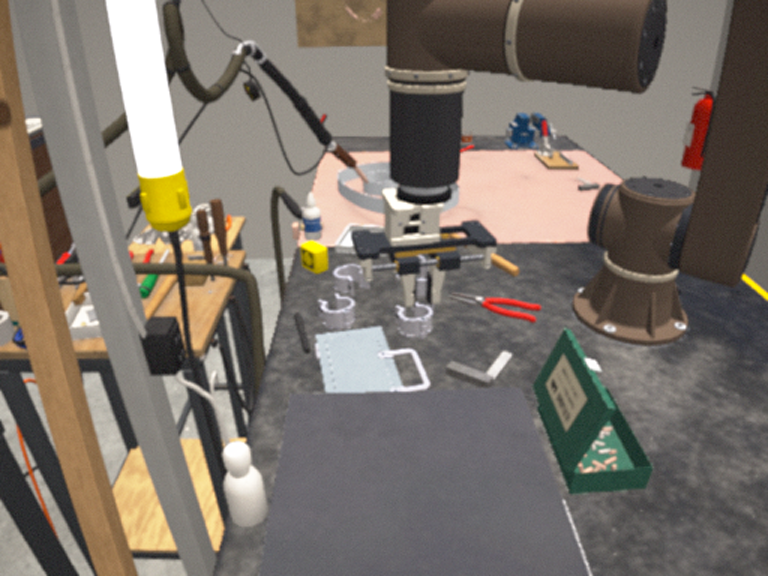

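View pics/top1.png

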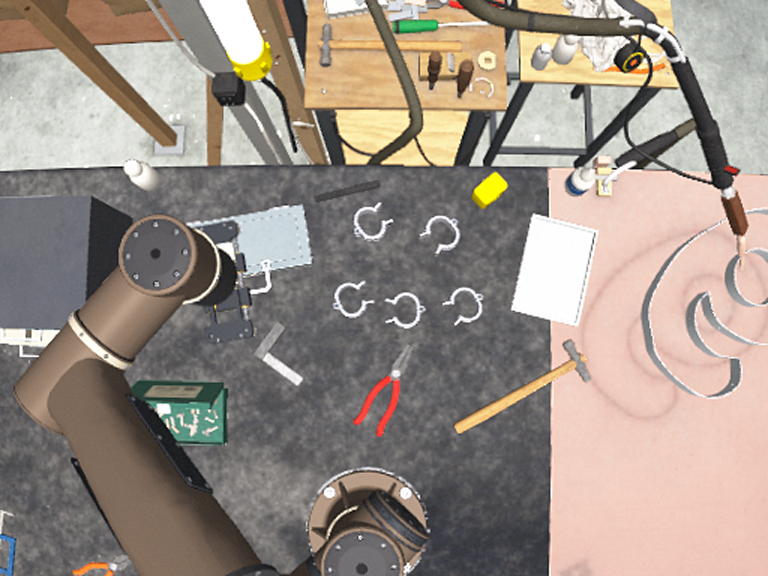

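```bash
python3 - <<'E'
from h import *
b=bar(0); R=down(YAW+np.pi)
robot.servo_line(b+[0,0,.02],R,0.12); print(robot.read_force())
robot.servo_line(b+[0,0,-.012],R,0.06); print(robot.read_force())
robot.move_gripper(0.0); print(robot.read_grip_width()*88,robot.read_force(),robot.read_ft_torque(),robot.read_t())
p,d=robot.grab_frame("side"); save("side2.png",p,(180,150,320,300),4)
E
```

```text
[0.15922817 1.37802748 1.07988808]
[-0.19262064  0.88557826  0.85070865]
7.494925481941295 [ 1.46649518  0.27532471 -0.41171642] [-0.07941636 -0.56149797 -0.04493767] 6.7
```

View pics/side2.png

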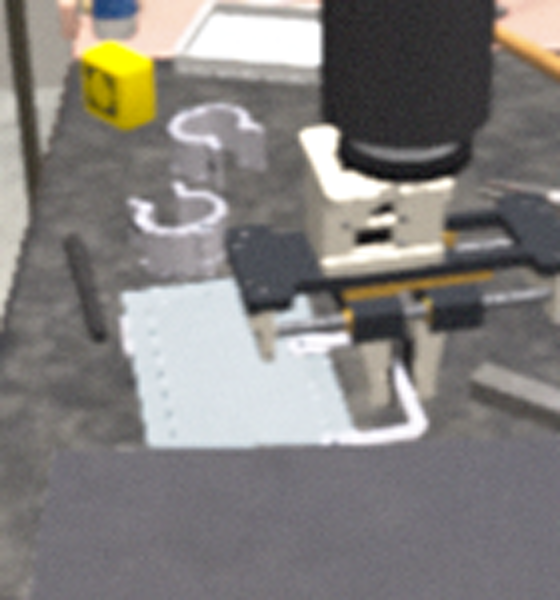

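```bash
python3 - <<'E'
from h import *
R=down(YAW+np.pi)
for th in np.arange(0.1,1.93,0.1):
    robot.servo_line(bar(th)-[0,0,.012],R,0.1); F=robot.read_force()
    print(round(th,2),np.round(F,1),round(robot.read_grip_width()*88,1))
    if np.linalg.norm(F)>45: break
print(robot.read_t())
for n in("side","top"):
    p,d=robot.grab_frame(n); save(n+"3.png",p)
E
```

```text
0.1 [ 3.9 -1.4 -0.2] 7.6
0.2 [ 4.3 -1.2 -0.5] 7.8
0.3 [ 6.5 -0.8 -0.7] 7.8
0.4 [ 5.2 -1.4 -0.5] 8.1
0.5 [ 4.4 -1.  -2. ] 7.9
0.6 [ 4.2 -1.  -1.5] 7.6
0.7 [ 2.6 -1.3 -0.8] 7.6
0.8 [-1.4 -2.6  3.5] 7.6
0.9 [-5.  -2.6  6.8] 7.8
1.0 [-7.  -2.9  9.9] 7.5
1.1 [-6.2 -4.5 10.4] 7.5
1.2 [-3.  -5.2  9.6] 7.9
1.3 [-1.  -5.7  7.3] 7.6
1.4 [ 0.8 -5.8  5.2] 7.4
1.5 [ 2.9 -5.7  3.5] 8.1
1.6 [ 3.1 -5.4  1.1] 7.9
1.7 [ 4.4 -6.   1.3] 7.8
1.8 [ 4.5 -5.4  0.8] 8.3
1.9 [ 4.3 -6.5  0.3] 7.8
12.45
```

View pics/side3.png

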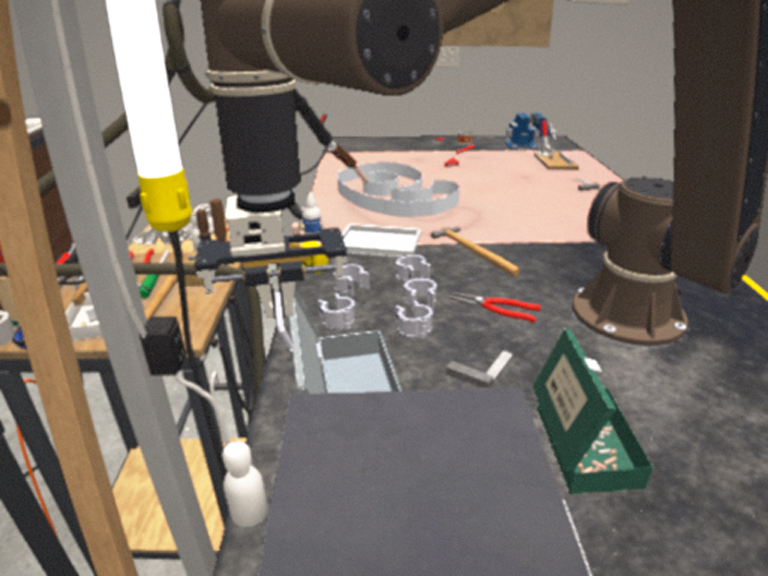

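```bash
python3 - <<'E'
from h import *
R=down(YAW+np.pi)
robot.move_gripper(0.25); b=bar(1.9)
robot.servo_line(b+[0,0,.08],R,0.15); print(robot.read_force())
robot.goto([0.50,0.05,0.25],down(YAW+np.pi)); robot.move_gripper(1.0)
print(robot.read_t(),robot.read_force())
for n in("side","top"):
    p,d=robot.grab_frame(n); save(n+"4.png",p); np.savez(n+"4.npz",p=p,d=d)
E
```

```text
[-0.34915543  0.95095656 -0.3535939 ]
16.0833 [ 0.11897455  0.49159549 -0.2493998 ]
```

View pics/top4.png

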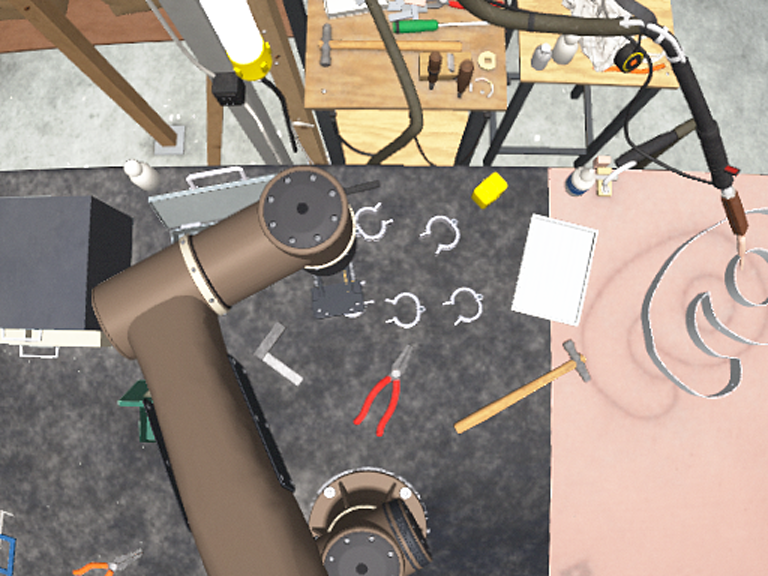

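View pics/side4.png

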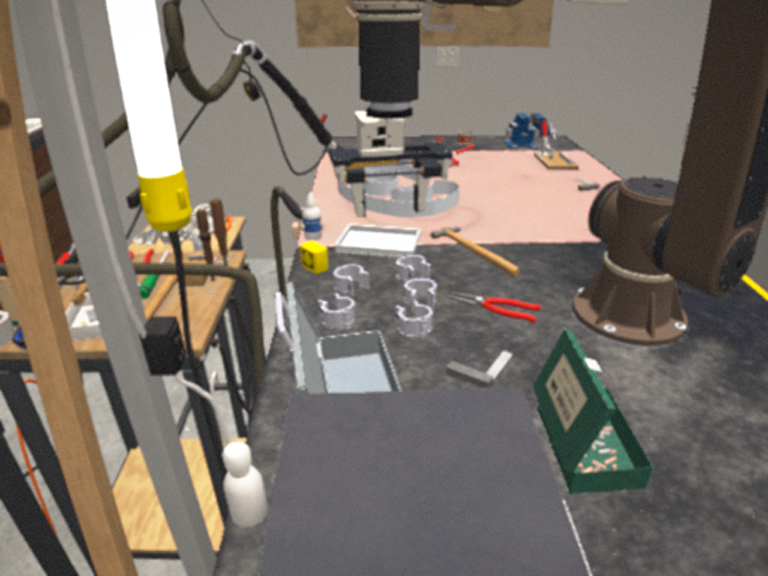

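```bash
cat >> h.py <<'E'
def ok(c): return 0.069<c['L']<0.080 and 0.057<c['wd']<0.073 and abs(c['c'][1])<0.3
def see(save_as=None):
    p,d=robot.grab_frame("top")
    if save_as: save(save_as,p)
    return [c for c in clamps(p,d) if ok(c)]
def grip_pose(c):
    a2=c['c']-c['lump']; t1=np.radians(c['ang']); t2=np.arctan2(a2[1],a2[0])
    t=np.angle(np.exp(1j*t1)+np.exp(1j*t2)); a=np.array([np.cos(t),np.sin(t)])
    return c['back']+a*0.032, t
def rank(pos,yaws):
    q0=np.array(robot.read_qpos()); o=[]
    for y in yaws:
        q=robot.ik(pos,down(y))
        if q is not None: o.append((abs(np.array(q)-q0).max()+0.5*abs(q[5]),y))
    return sorted(o)
def pick(near,z=0.005):
    cs=see(); c=min(cs,key=lambda c:np.hypot(*(c['c']-near)))
    if np.hypot(*(c['c']-near))>0.02: print("not found near",[np.round(c['c'],3) for c in cs]); return None
    g,t=grip_pose(c); print("clamp",np.round(c['c'],3),"grip",np.round(g,3),"axis",round(np.degrees(t),1),"L,w",c['L'].round(4),c['wd'].round(4))
    P=np.r_[g,0.14]; y=rank(P,[t+np.pi/2,t-np.pi/2])[0][1]
    robot.move_gripper(1.0)
    robot.goto(P,down(y)); robot.servo_line([*g,0.06],None,0.15); robot.servo_line([*g,z],None,0.07)
    robot.dwell(0.1); f0=robot.read_force()
    robot.move_gripper(0.0); w=robot.read_grip_width()*88
    print("width mm",round(w,1),"force",np.round(f0,1),np.round(robot.read_force(),1),"t",robot.read_t())
    s=round(np.sin(t-y))  # axis = tool yaw + s*90deg
    return w,y,s
E
python3 - <<'E'
from h import *
r=pick(np.array([0.444,-0.191])); print(r)
robot.dwell(0.3); print(robot.read_grip_width()*88)
p,d=robot.grab_frame("side"); save("side5.png",p,(180,130,320,260),4)
p,d=robot.grab_frame("top"); save("top5.png",p)
E
```

```text
clamp [ 0.444 -0.192] grip [ 0.445 -0.193] axis 118.8 L,w 0.0751 0.0677
width mm 50.6 force [-0.1  0.5  0.2] [-0.3  1.8  4.7] t 19.9083
(50.55108923268425, np.float64(3.644636408812626), -1)
50.62991637518902
```

View pics/side5.png

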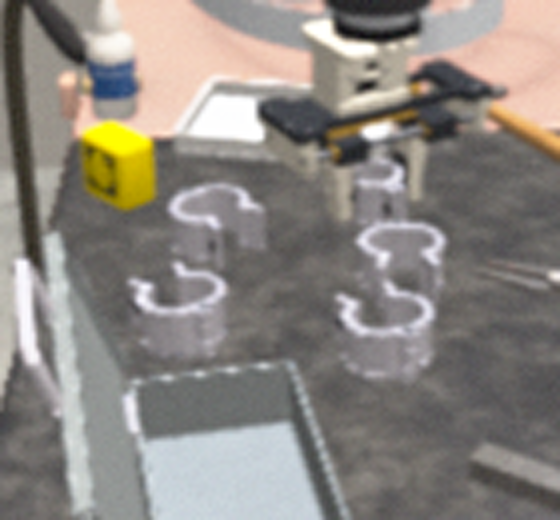

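View pics/top5.png

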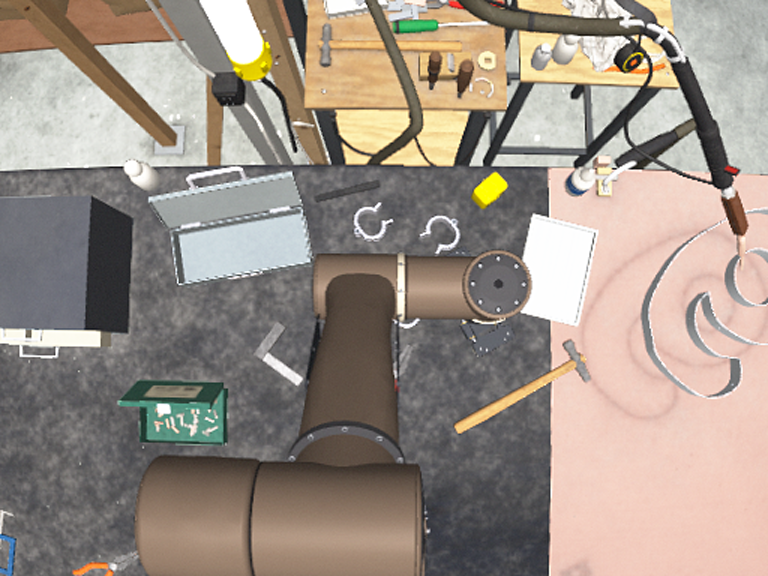

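```bash
python3 - <<'E'
from h import *
p,d=robot.grab_frame("top"); W=cloud("top",d); Z=W[...,2]
q=np.dstack([(W[...,:2]-CEN)@EX,(W[...,:2]-CEN)@EY])
m=(abs(q[...,0])<0.075)&(abs(q[...,1])<0.15)&(Z>0.035)&(Z<0.056)
v,u=np.nonzero(m); P=ray("top",np.c_[u,v],0.052)[:,:2]; r=np.c_[(P-CEN)@EX,(P-CEN)@EY]
for nm,s in (("front",(r[:,0]<-.04)&(abs(r[:,1])<.12)),("right",(r[:,1]<-.11)&(abs(r[:,0])<.04)),("left",(r[:,1]>.11)&(abs(r[:,0])<.04)),("back",(r[:,0]>.04)&(abs(r[:,1])<.12))):
    a=r[s]; 
    if len(a)<5: print(nm,len(a)); continue
    i=0 if nm in("front","back") else 1
    print(nm,len(a),"pos",a[:,i].mean().round(4),a[:,i].min().round(4),a[:,i].max().round(4),"slope deg",np.degrees(np.polyfit(a[:,1-i],a[:,i],1)[0]).round(2))
save("case.png",p,(95,105,225,200),5)
E
```

```text
front 143 pos -0.0546 -0.0595 -0.0511 slope deg 0.49
right 45 pos -0.1303 -0.1339 -0.1277 slope deg -0.03
left 61 pos 0.1328 0.1285 0.1365 slope deg 0.3
back 220 pos 0.0548 0.0479 0.0643 slope deg -0.14
```

View pics/case.png

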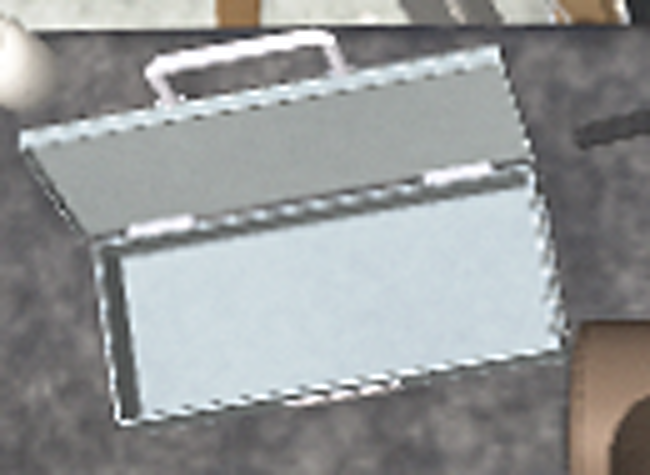

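```bash
cat >> h.py <<'E'
CEN2=CEN+EY*0.0012
def slot_pose(xy,yaw_axis,s):
    """grip xy and tool yaw so that clamp centre is at xy with axis along +-yaw_axis"""
    o=[]
    for k in (0,np.pi):
        t=yaw_axis+k; y=t-s*np.pi/2; g=xy-0.0065*np.array([np.cos(t),np.sin(t)])
        r=rank([*g,0.2],[y])
        if r: o.append((r[0][0],g,y))
    return min(o,key=lambda v:v[0])[1:]
def over(g,y,zt=0.22):
    p=robot.read_position(); robot.servo_line([p[0],p[1],max(zt-.06,p[2])],None,0.2)
    robot.goto([*g,zt],down(y))
def drop(g,z,w,extra=0.005,zt=0.22):
    robot.servo_line([*g,z+0.045],None,0.2); f=robot.read_force()
    robot.servo_line([*g,z+0.012],None,0.1); f1=robot.read_force()
    robot.servo_line([*g,z],None,0.04); robot.dwell(.1); f2=robot.read_force()
    w0=robot.read_grip_width()*88
    robot.move_gripper((w0+extra*1000)/88); w1=robot.read_grip_width()*88
    print("drop",np.round(f,1),np.round(f1,1),np.round(f2,1),"w",round(w0,1),round(w1,1))
    robot.servo_line([*g,z+0.05],None,0.06); robot.servo_line([*g,zt],None,0.2); print("t",robot.read_t(),np.round(robot.read_force(),1))
E
python3 - <<'E'
from h import *
y=3.644636;s=-1
g,Y=slot_pose(CEN2-EY*0.078,YAW,s); print(g,np.degrees(Y))
over(g,Y); print(robot.read_grip_width()*88,robot.read_force(),robot.read_position())
p,d=robot.grab_frame("side"); save("side6.png",p,(150,60,320,270),3.0)
E
```

```text
[0.57432708 0.17475509] 280.4
51.02355409766511 [-0.42766561  0.76642894 -3.0271028 ] [0.57404491 0.17360633 0.21962832]
```

View pics/side6.png

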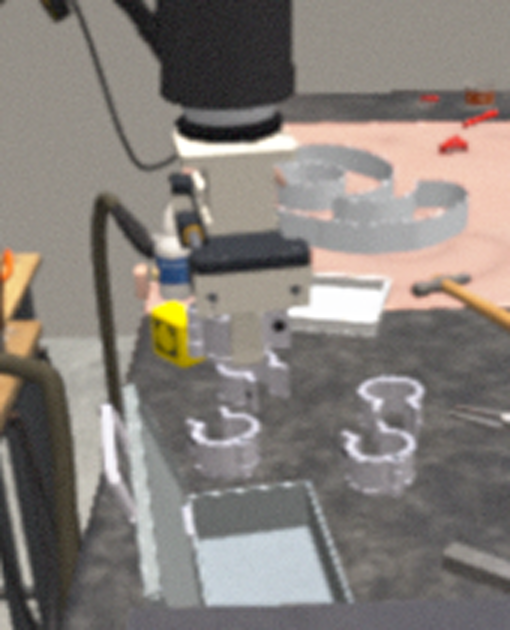

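```bash
python3 - <<'E'
from h import *
s=-1
g,Y=slot_pose(CEN2-EY*0.078,YAW,s)
drop(g,0.009,51)
p,d=robot.grab_frame("side"); save("side7.png",p,(150,60,320,270),3.0)
E
```

```text
drop [-0.4  0.5 -2.8] [ 1.   1.  -2.4] [-0.3  0.4 -2.9] w 50.7 55.4
t 27.125 [ 0.6 -1.   0.2]
```

View pics/side7.png

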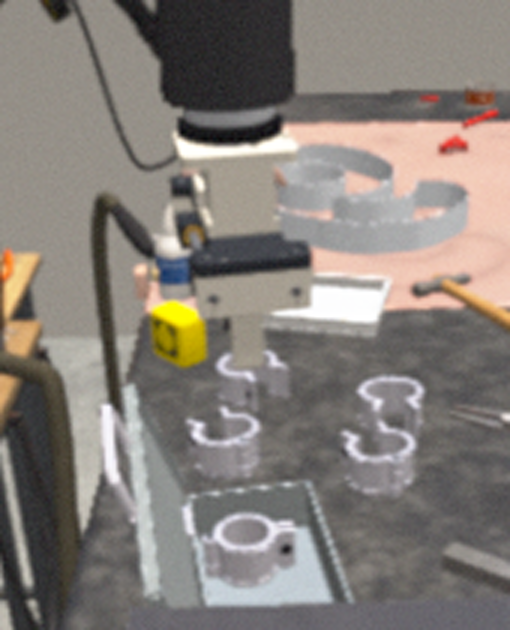

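```bash
python3 - <<'E'
from h import *
robot.goto([0.50,0.02,0.25],down(YAW+np.pi))
r=pick(np.array([0.587,-0.145])); print(r)
p,d=robot.grab_frame("top"); save("top8.png",p)
E
```

```text
clamp [ 0.586 -0.146] grip [ 0.587 -0.147] axis 132.2 L,w 0.0728 0.0686
width mm 69.3 force [-0.  -0.1  0.3] [-0.2  0.6  2.2] t 32.2917
(69.2765004303268, np.float64(3.8789557067855203), -1)
```

View pics/top8.png

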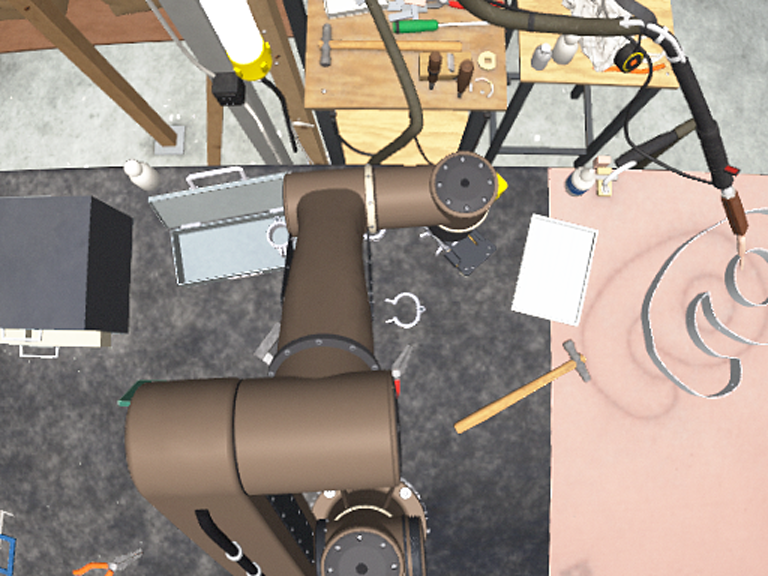

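```bash
python3 - <<'E'
from h import *
robot.move_gripper(1.0); p=robot.read_position(); t=3.8789557-np.pi/2
robot.servo_line(p+np.array([np.cos(t),np.sin(t),0])*0.004,None,0.05)
robot.move_gripper(0.0); print(robot.read_grip_width()*88,robot.read_force(),robot.read_t())
robot.dwell(.3);print(robot.read_grip_width()*88)
p,d=robot.grab_frame("side"); save("side9.png",p,(180,100,320,260),4)
E
```

```text
68.87373775327426 [0.89637575 0.19539188 0.25118488] 33.6417
68.8027011320853
```

View pics/side9.png

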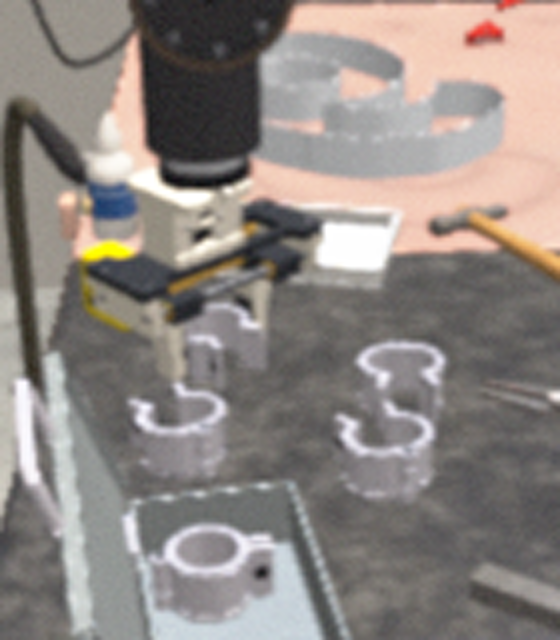

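```bash
python3 - <<'E'
from h import *
f=np.load("t0.npz"); W=cloud("top",f['d']).reshape(-1,3)
f=np.load("side4.npz"); W2=cloud("side",f['d']).reshape(-1,3)
for w in(W,W2):
    m=(w[:,2]>0.08)&(w[:,0]>0.3)&(w[:,0]<0.9)&(w[:,1]<-0.15)&(w[:,1]>-0.62); w=w[m]
    H,xe,ye=np.histogram2d(w[:,0],w[:,1],bins=[np.arange(.3,.91,.1),np.arange(-.65,-.14,.1)]); print(H.astype(int))
s=-1; tx=np.array([np.cos(TYAW),np.sin(TYAW)])
g,Y=slot_pose(TRAY+tx*0.047,TYAW,s); print(g,np.degrees(Y),robot.ik([*g,.16],down(Y)))
E
```

```text
[[   0  881 1244    0    0]
 [   0  141    0    0    0]
 [   0    0    0    0    0]
 [ 376    0  117    0    0]
 [ 186  903  175    0    0]
 [   0   16 1039  623  717]]
[[  0   0   0   0   0]
 [  0   0   0   0   0]
 [  0   0   0   0   0]
 [188   2  87   0   0]
 [ 80 442 106   0   0]
 [  0   1 272 200 590]]
[ 0.56669924 -0.38256222] 256.86 [-17.73116849  23.86940615  -3.19084351   0.         -62.93975034
  94.59116849]
```

```bash
python3 - <<'E'
from h import *
s=-1; tx=np.array([np.cos(TYAW),np.sin(TYAW)])
g,Y=slot_pose(TRAY+tx*0.047,TYAW,s)
over(g,Y,0.16); print(robot.read_grip_width()*88,robot.read_force())
drop(g,0.009,69,zt=0.16)
p,d=robot.grab_frame("side"); save("side10.png",p,(180,100,320,260),4)
p,d=robot.grab_frame("top"); save("top10.png",p)
print([(np.round(c['c'],3)) for c in clamps(p,d) if ok(c)])
E
```

```text
68.91597458578916 [-0.06072093  0.80245547 -4.20531116]
drop [-0.5  0.3 -2.9] [ 0.  -0.1 -3.2] [-1.   0.2 -3.8] w 69.2 73.9
t 39.325 [-0.2 -0.5 -0.3]
[array([ 0.602, -0.   ]), array([0.452, 0.036])]
```

View pics/side10.png

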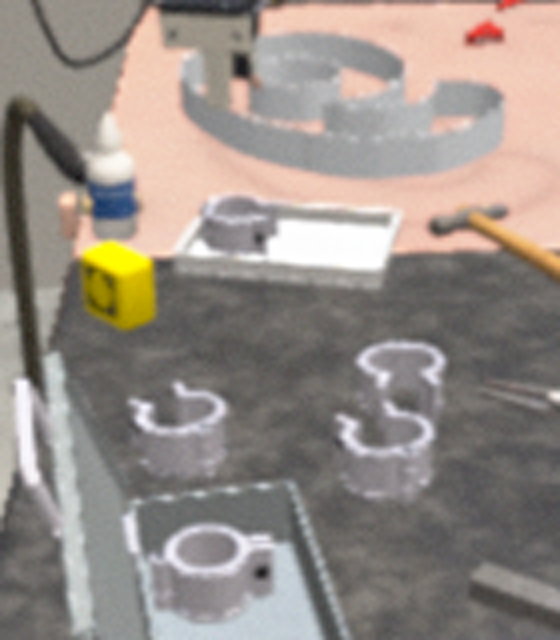

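View pics/top10.png

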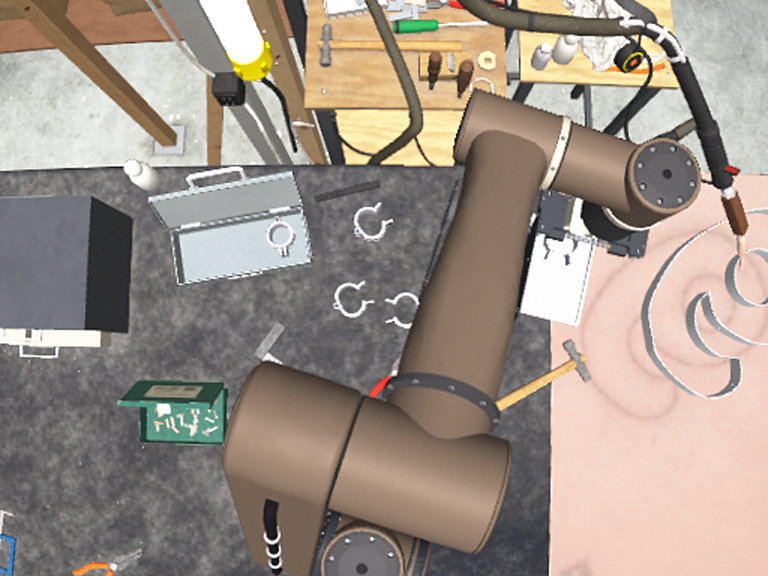

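```bash
python3 - <<'E'
from h import *
r=pick(np.array([0.602,-0.001])); print(r)
E
```

```text
clamp [ 0.603 -0.   ] grip [0.603 0.003] axis -54.3 L,w 0.0742 0.0659
width mm 66.1 force [-0.6 -0.3 -0.2] [-2.9 -1.4  4.8] t 43.65
(66.05634670214961, np.float64(-2.5177142870897167), 1)
```

```bash
python3 - <<'E'
from h import *
robot.move_gripper(1.0); p=robot.read_position(); s=1; Y0=-2.5177142870897167; t=Y0+np.pi/2
robot.servo_line(p+np.array([np.cos(t),np.sin(t),0])*0.002,None,0.05)
robot.move_gripper(0.0); print(robot.read_grip_width()*88,robot.read_force(),robot.read_t())
tx=np.array([np.cos(TYAW),np.sin(TYAW)])
g,Y=slot_pose(TRAY-tx*0.047,TYAW,s); print(g,np.degrees(Y))
over(g,Y,0.16); print(robot.read_grip_width()*88,robot.read_force())
p,d=robot.grab_frame("side"); save("side11.png",p,(180,100,320,260),4)
E
```

```text
66.30950451059478 [-1.47548476  0.0977245  -0.15427882] 45.025
[ 0.46250076 -0.35823778] -103.14
66.03779462348133 [ 0.2748127  -0.31372687 -1.89788447]
```

View pics/side11.png

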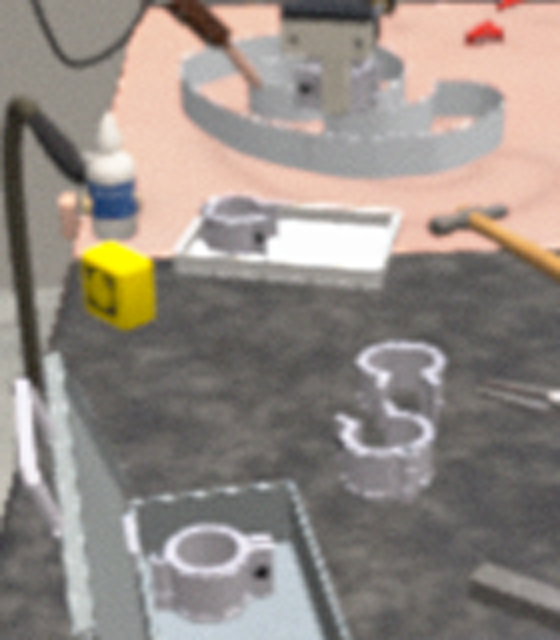

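```bash
python3 - <<'E'
from h import *
p=robot.read_position(); g=np.array([ 0.46250076, -0.35823778])
drop(g,0.009,66,zt=0.16)
p,d=robot.grab_frame("side"); save("side12.png",p,(180,100,320,260),4)
print([(np.round(c['c'],3)) for c in see("top12.png")])
E
```

```text
drop [ 0.8 -1.  -2.7] [ 0.1 -0.6 -2.1] [-0.1 -0.  -2.8] w 65.8 70.8
t 50.875 [ 0.1  1.1 -1.2]
[array([0.452, 0.035])]
```

View pics/side12.png

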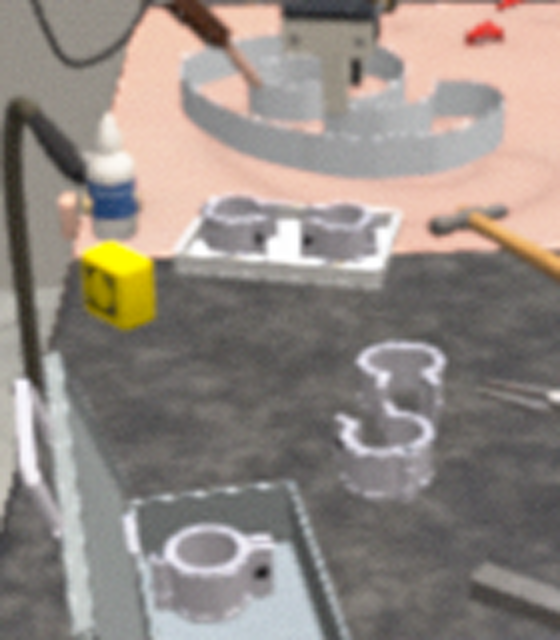

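View pics/top12.png

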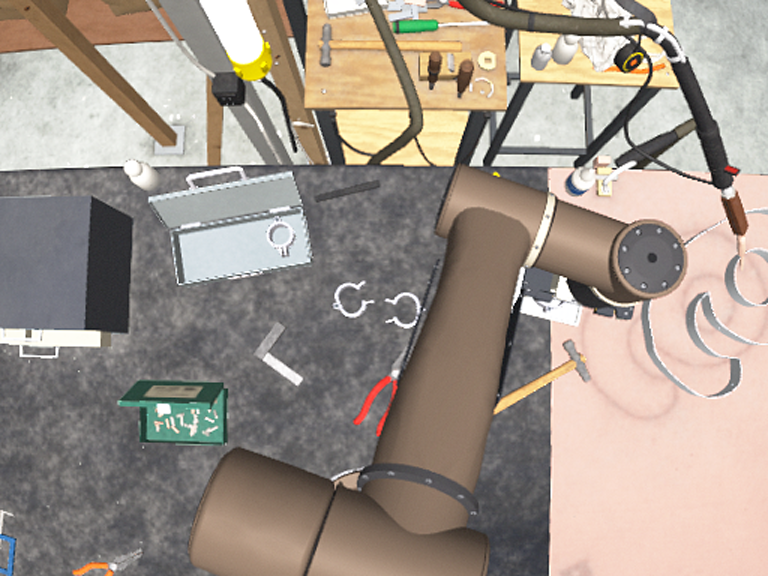

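```bash
python3 - <<'E'
from h import *
r=pick(np.array([0.452,0.035])); print(r)
w,y,s=r
if w<54:
    g,Y=slot_pose(CEN2+EY*0.078,YAW,s); print(list(g),np.degrees(Y))
    over(g,Y); print(robot.read_grip_width()*88,robot.read_force(),robot.read_position(),robot.read_t())
    p,d=robot.grab_frame("side"); save("side13.png",p,(150,60,320,270),3.0)
    print([(np.round(c['c'],3)) for c in see("top13.png")])
E
```

```text
clamp [0.452 0.036] grip [0.452 0.039] axis -65.2 L,w 0.074 0.0655
width mm 50.7 force [-1.6 -0.1  0.2] [-1.3 -0.8  3.9] t 55.5417
(50.746735660847875, np.float64(-2.708456170664844), 1)
[np.float64(0.5333796691358687), np.float64(0.3258454860442916)] -79.6
50.492027198133954 [ 0.44309666  0.28728441 -3.070081  ] [0.53292972 0.32487358 0.21881913] 57.6333
[array([ 0.433, -0.073])]
```

View pics/side13.png

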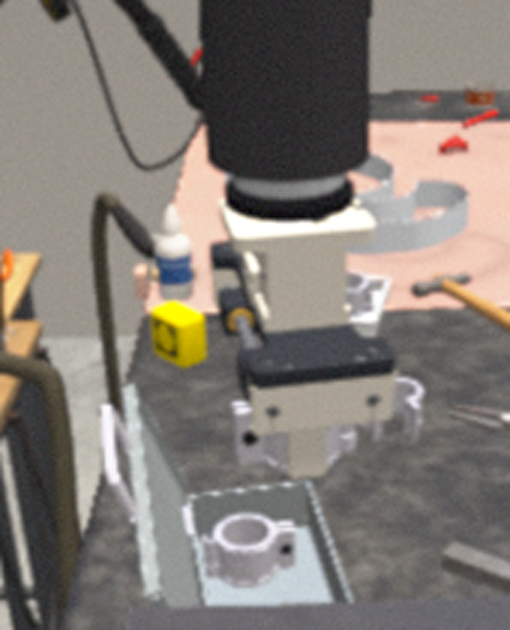

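View pics/top13.png

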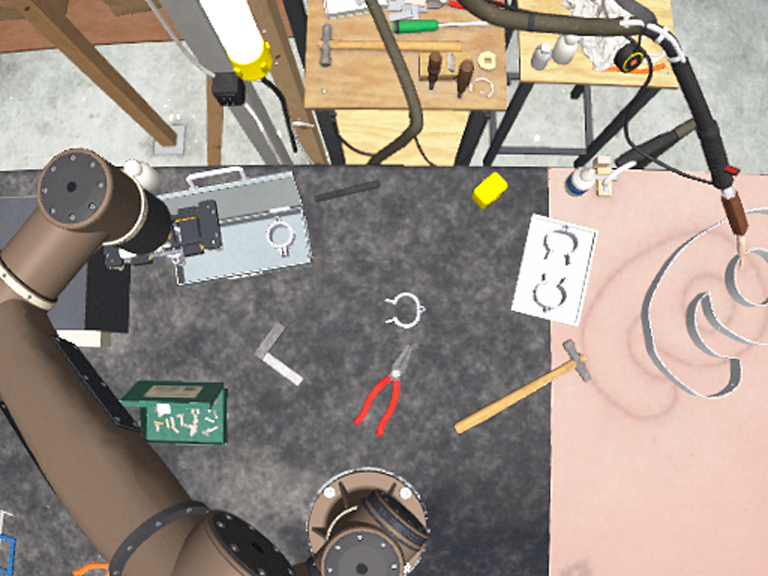

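```bash
python3 - <<'E'
from h import *
g=np.array([0.5333796691358687,0.3258454860442916])
drop(g,0.009,51)
robot.goto([0.50,0.10,0.25],down(-1.39))
p,d=robot.grab_frame("side"); save("side14.png",p,(150,60,320,270),3.0)
r=pick(np.array([0.433,-0.073])); print(r)
p,d=robot.grab_frame("top"); save("top14.png",p)
E
```

```text
drop [-0.8  0.1 -3. ] [ 0.7  0.8 -3.9] [-0.1  0.5 -2.8] w 50.9 55.9
t 62.0667 [-0.5  0.4 -0.5]
clamp [ 0.433 -0.072] grip [ 0.434 -0.076] axis 94.0 L,w 0.0743 0.0648
width mm 51.0 force [0.8 0.3 0.3] [-1.5  1.5  4.4] t 67.475
(50.97924195547803, np.float64(3.2122171630354064), -1)
```

View pics/side14.png

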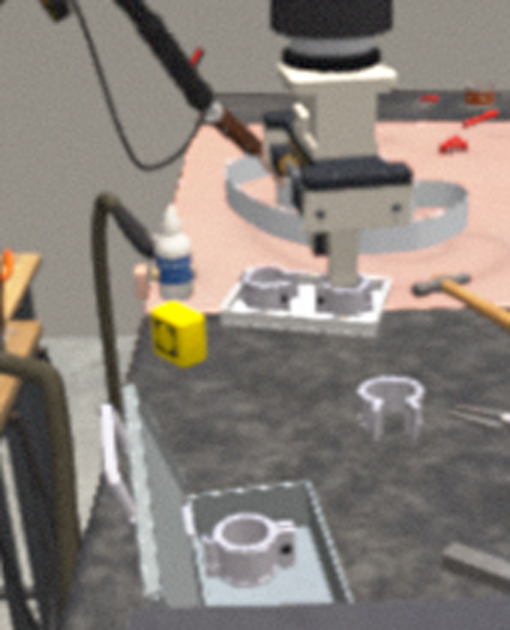

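View pics/top14.png

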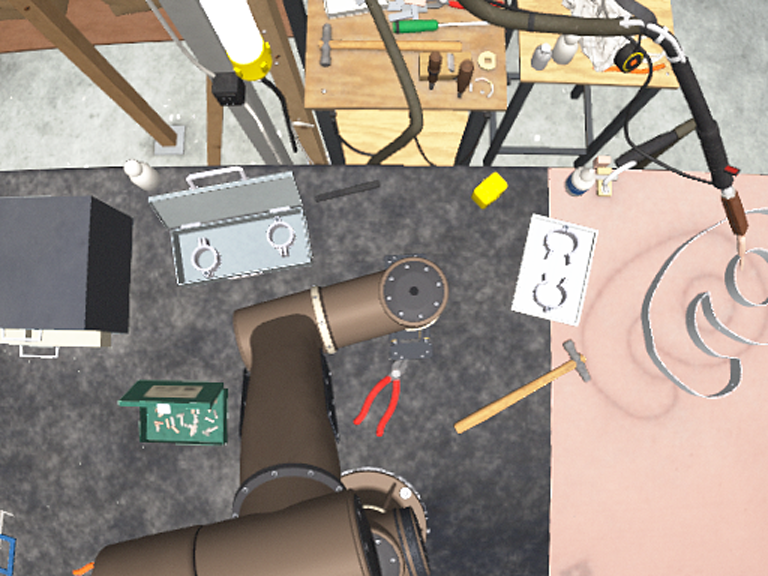

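```bash
cat > chk.py <<'E'
from h import *
def incase():
    p,d=robot.grab_frame("top"); W=cloud("top",d); Z=W[...,2]
    q=np.dstack([(W[...,:2]-CEN2)@EX,(W[...,:2]-CEN2)@EY])
    m=((abs(q[...,0])<0.047)&(abs(q[...,1])<0.122)&(Z>0.030)&(Z<0.05)).astype(np.uint8)
    n,l,s,_=cv2.connectedComponentsWithStats(m)
    for k in range(1,n):
        if s[k,4]<40: continue
        v,u=np.nonzero(l==k); P=ray("top",np.c_[u,v],0.043)[:,:2]; r=np.c_[(P-CEN2)@EX,(P-CEN2)@EY]*1000
        print(len(r),"min",r.min(0).round(1),"max",r.max(0).round(1))
    return p
if __name__=="__main__":
    p=incase(); save("case15.png",p,(95,105,225,200),5)
E
python3 chk.py
```

```text
138 min [ -32.2 -106.3] max [ 43.9 -54.3]
149 min [-46.6  48.8] max [ 33.3 100.5]
```

View pics/case15.png

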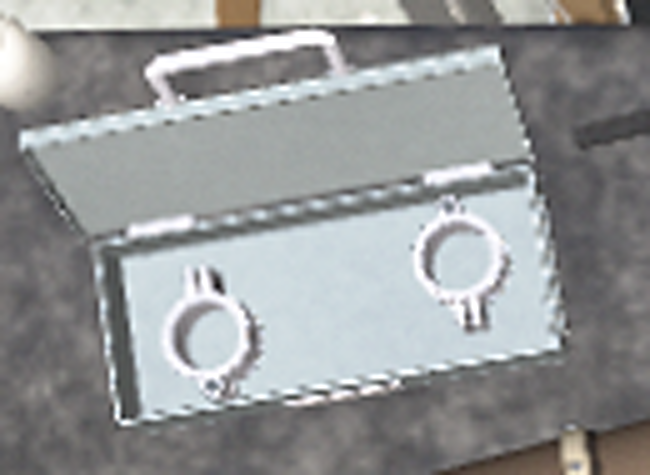

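```bash
python3 - <<'E'
from h import *
import chk
s=-1
g,Y=slot_pose(CEN2-EY*0.0025,YAW,s); print(g,np.degrees(Y))
over(g,Y); print(robot.read_grip_width()*88,robot.read_force())
drop(g,0.009,51,extra=0.0045)
robot.goto([0.42,0.0,0.25],down(Y))
p=chk.incase(); save("case16.png",p,(95,105,225,200),5)
p,d=robot.grab_frame("side"); save("side16.png",p,(150,60,320,270),3.0)
E
```

```text
[0.56069789 0.24901473] 280.4
50.71509988473164 [ 0.02756596 -0.56739253 -2.79722066]
drop [ 0.7  1.1 -3.2] [ 0.4 -0.2 -3.2] [ 0.4 -0.3 -2.2] w 51.2 55.6
t 74.15 [ 0.3 -0.2 -1.7]
146 min [ -32.2 -106.3] max [ 46.3 -54.3]
152 min [-31.7 -30.9] max [45.1 20.6]
149 min [-46.6  48.8] max [ 33.3 100.5]
```

View pics/case16.png

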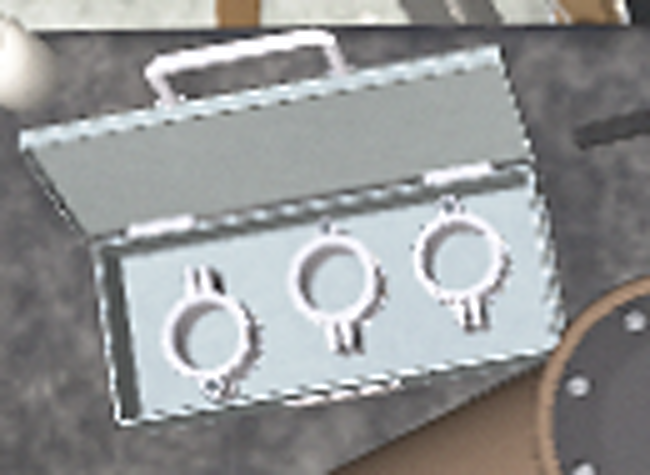

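View pics/side16.png

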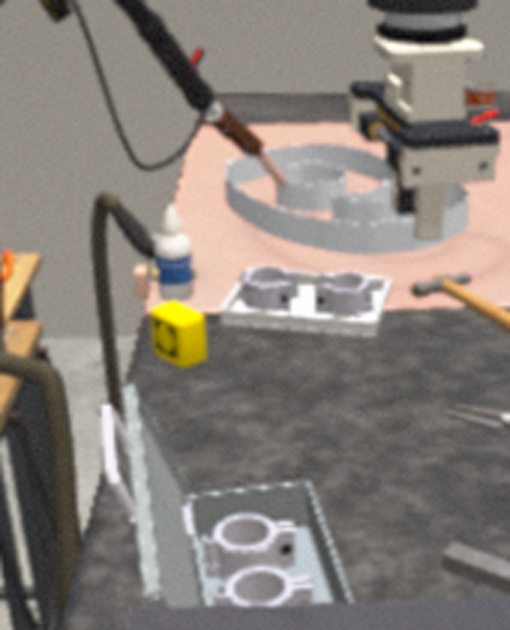

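```bash
python3 - <<'E'
from h import *
R=down(YAW+np.pi); b=bar(1.9)
robot.move_gripper(0.28)
robot.goto(b+[0,0,.1],R); robot.servo_line(b+[0,0,.02],R,.15); robot.servo_line(b-[0,0,.012],R,.06)
print(robot.read_force()); robot.move_gripper(0.0); print(robot.read_grip_width()*88,robot.read_force())
for th in np.r_[np.arange(1.8,0.05,-0.1),0.04,0.0]:
    robot.servo_line(bar(th)-[0,0,.012],R,0.1 if th>.2 else .04); F=robot.read_force()
    print(round(th,2),np.round(F,1),round(robot.read_grip_width()*88,1))
    if np.linalg.norm(F)>45: break
print(robot.read_t())
p,d=robot.grab_frame("side"); save("side17.png",p,(150,130,320,300),3.5)
E
```

```text
[0.81442942 0.37821923 0.99618336]
7.883138545445055 [2.05808742 0.37591132 1.43066951]
1.8 [-0.4  0.4  5.4] 7.8
1.7 [-1.2  1.9  7.8] 7.9
1.6 [-1.3  3.4  9.8] 7.8
1.5 [-3.4  4.1 10. ] 8.2
1.4 [-3.7  5.5  9.3] 7.9
1.3 [-3.6  5.5  6. ] 8.2
1.2 [-3.6  6.2  4.2] 8.3
1.1 [-4.3  6.5  2.5] 7.9
1.0 [-2.7  7.8  1. ] 7.9
0.9 [-2.4  7.7 -1.7] 8.0
0.8 [-1.5  8.5 -4.5] 7.7
0.7 [ 0.2  8.6 -6. ] 8.1
0.6 [ 0.8  9.3 -6.2] 8.1
0.5 [ 1.5  8.3 -6.1] 8.2
0.4 [ 1.7  9.2 -5.7] 7.9
0.3 [ 1.9  8.2 -4.7] 7.7
0.2 [ 0.1  7.2 -3.9] 7.8
0.1 [ 0.3  7.7 -2.7] 8.1
0.04 [ 0.1  8.4 -4.2] 8.0
0.0 [-0.5  8.1 -4.1] 8.2
85.9917
```

View pics/side17.png

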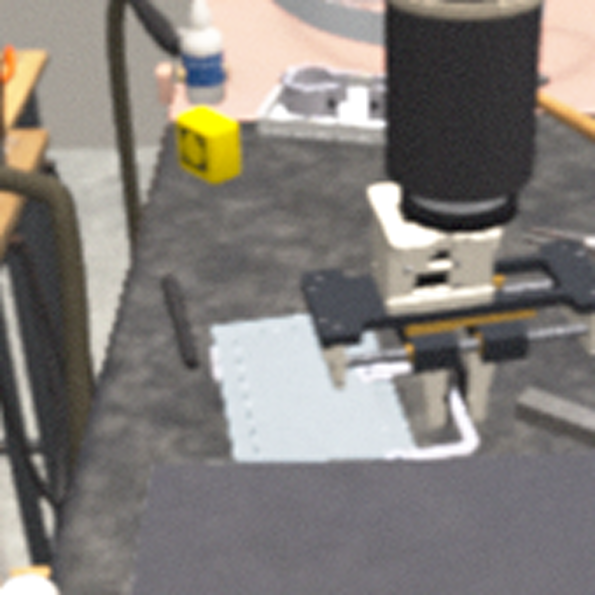

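```bash
python3 - <<'E'
from h import *
R=down(YAW+np.pi); b=bar(0)
robot.move_gripper(0.25); print("open",robot.read_force())
robot.servo_line(b+[0,0,.03],R,.1)
robot.move_gripper(0.0)
z=.008
while z>-0.006:
    robot.servo_line(b+[0,0,z],R,.03); F=robot.read_force()
    if z<.007: print(round(z*1000,1),np.round(F,1))
    if F[2]>10: break
    z-=.0007
robot.servo_line(b+[0,0,.1],R,.1); print(robot.read_force())
robot.goto([0.42,-0.1,0.25],R)
p,d=robot.grab_frame("top"); save("top18.png",p); W=cloud("top",d); Z=W[...,2]
q=np.dstack([(W[...,:2]-CEN)@EX,(W[...,:2]-CEN)@EY])
for lo in (-.05,-.02,.01,.04): 
    m=(abs(q[...,0]-lo)<.008)&(abs(q[...,1])<.12); print(lo,np.nanmedian(Z[m]))
m=(abs(q[...,0]+.0945)<.003)&(abs(q[...,1])<.03); print("bar",np.nanmedian(Z[m]),m.sum(),robot.read_t())
p,d=robot.grab_frame("side"); save("side18.png",p)
E
```

```text
open [-0.40254363  0.58121491  0.33579779]
6.6 [-0.4  0.5 -0. ]
5.9 [-0.3  0.9  0.4]
5.2 [ 0.4 -0.1  1.5]
4.5 [-0.6 -0.3  3.9]
3.8 [-3.1 -0.6  9.5]
3.1 [-5.4 -0.9 16.2]
[-0.43744249  1.02146095 -0.64615002]
-0.05 0.05536614706807398
-0.02 0.057599366656410605
0.01 0.05750338607929131
0.04 0.057130514265473706
bar nan 0 92.8333
  return np.nanmean(a, axis, out=out, keepdims=keepdims)
```

View pics/top18.png

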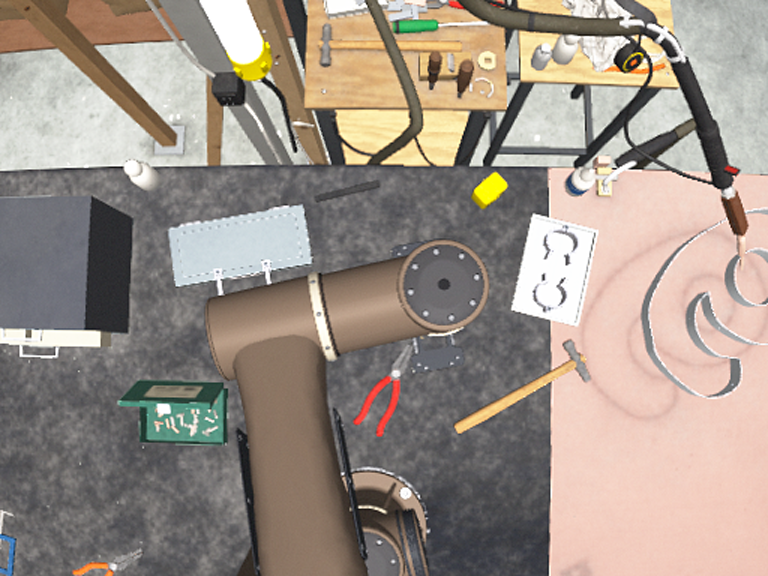

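View pics/side18.png

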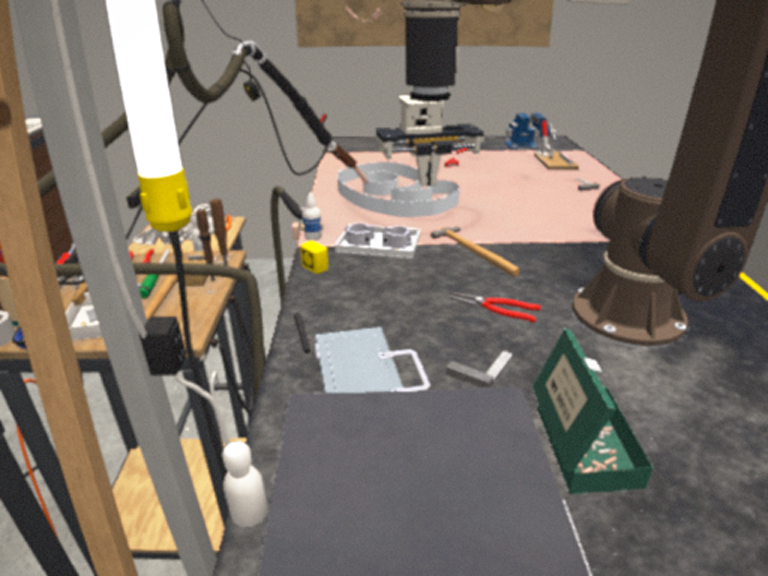

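```bash
python3 -c "
from rig import robot
print(robot.job_done(),robot.read_t())"
```

```text
the job is handed in; nothing more can be done
the job is handed in; nothing more can be done
```

The job is done and handed in at about 93 s of the 200 s allowed. I folded the case lid back to about 1.9 rad, tried all five clamps, sorted them, and shut the lid.

| Clamps | Squeeze result | Where they went |
|---|---|---|
| Three swung freely | Closed to about 51 mm | Stock case, fully shut, side by side |
| Two were seized | Held at about 69 mm and 66 mm, unchanged on a second squeeze | Repair tray, as found |

**Case:** before the lid was shut, the pictures showed three shut clamps clear of each other. With the lid shut, the top view put it level at about 57 mm high, as at the start. I then pressed down on the handle, and the push rose to 16 N within about 2 mm, well above the 3 to 6 N its hinge needs, so I take it to be against its stop.

**Tray and the rest:** the last pictures show both seized clamps inside the tray and the tape measure and square where they were. No clamp was seen to be knocked aside. The highest force I read in the steps I checked was about 17 N, during that last press on the lid.

**Doubts:**
- The 69 mm reading is above the 62 to 67 mm given for the bands. It agrees with the width I measured in the pictures, about 68.6 mm, and flat pads span the widest part of the bands.
- My depth check of the handle bar after shutting gave no reading, because the arm was in the way of the top camera.

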